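Pop a tin out of the spring dispenser and trap it

TASK

Pop the red tin out of the green can dispenser by pressing the blue button beside its lane fully down with one finger, and trap the tin with the other finger, standing in the lane, so that it does not roll past the black stripe. Finish while holding: the button still fully down and the tin at rest against your finger, out of its seat and short of the stripe. Nothing is to be grasped or lifted, and the yellow tin, its button and the other kitchen things are left alone.

Things in the scene. Friction and masses are not known exactly. Their poses are not given: they have to be found in the camera images.
- dispenser: fixed can dispenser, green and white, 265 mm long, 200 mm wide with its buttons. Origin on the table under the tins' seats; x runs down the lanes (the way the tins roll), y to the left of that, z up. Two lanes, left (centre y = +23 mm) and right (-23), 42 mm wide inside, fall 9 degrees towards +x; floor 62 mm above the table at x = 0; 4 mm walls beside and between the lanes stand 16 mm above it.
- stripe (a point): middle of the black stripe, 5 mm wide, that crosses both lanes' floors at dispenser x = 117 mm (y = 0, under the middle wall). The lanes end, open, at x = 172 mm: a tin not stopped rolls off there.
- magazine_roof (a point): middle of the roof of the green covered magazine behind the seats (dispenser x = -95 to -30 mm, 104 mm wide, 123 mm high). In it a spring pusher for each lane (0.8 N, 55 mm stroke) shoves the tin out, within a fraction of a second, when the gate drops.
- red_tin: small tin with a red label, 53 mm diameter, 37 mm long, 100 g, lying on its side across a lane; origin at its centre, which is 88 mm above the table when seated at dispenser x = 4 mm; it turns about its own y axis as it rolls. It starts in either lane (left or right), held between the spring pusher and the gate (x = 24 to 30 mm).
- yellow_tin: the same tin with a yellow label, seated in the other lane; to be left alone. Origin at its centre.
- left_button_top (a point): centre of the top face of the blue round push button on the +y side of the dispenser, for the left lane: 34 mm across, at dispenser x = 65, y = +75 mm, 77 mm above the table when up, 62 mm when fully down; moves with the button. The grey block under it (52 x 46 mm) ends 55 mm above the table.
- ejector_left (a joint): travel of the left button, m: 0 up, 0.015 fully down (hard stop). Spring: 2.4 N to start moving, 5.4 N at the bottom; comes up when let go. It carries the steel gate of the left lane (x = 24 to 30 mm): 14 mm above the lane floor when up, flush when fully down. The tin breaks free in mid-travel, so the lane must be blocked beforehand.
- left_bay (a point): point on the floor of the left lane, on its centre line, level with the button (dispenser x = 65, y = +23 mm, 52 mm above the table, 52 mm sideways from the button's centre). A fingertip over this point blocks the lane; when one fingertip has the button fully down, the other at equal height is 10 mm above this floor, below the tin's axis.
- right_button_top (a point): centre of the top face of the blue round push button on the -y side of the dispenser, for the right lane: 34 mm across, at dispenser x = 65, y = -75 mm, 77 mm above the table when up, 62 mm when fully down; moves with the button. The grey block under it (52 x 46 mm) ends 55 mm above the table.
- ejector_right (a joint): travel of the right button, m: 0 up, 0.015 fully down (hard stop). Spring: 2.4 N to start moving, 5.4 N at the bottom; comes up when let go. It carries the steel gate of the right lane (x = 24 to 30 mm): 14 mm above the lane floor when up, flush when fully down. The tin breaks free in mid-travel, so the lane must be blocked beforehand.
- right_bay (a point): point on the floor of the right lane, on its centre line, level with the button (dispenser x = 65, y = -23 mm, 52 mm above the table, 52 mm sideways from the button's centre). A fingertip over this point blocks the lane; when one fingertip has the button fully down, the other at equal height is 10 mm above this floor, below the tin's axis.
- spare_tin: tin with a green label, 53 mm diameter, 37 mm high, standing on the magazine's roof; bystander, origin at the centre of its underside
- salt: glass salt jar with a steel cap, 40 mm diameter, 85 mm high, standing on the table near the dispenser; bystander, origin under its centre
- oil: green oil bottle, 68 mm diameter, 260 mm high; bystander, origin under its centre
- mustard: amber jar, 70 mm diameter, 100 mm high; bystander, origin under its centre
- can: large red can, 85 mm diameter, 110 mm high; bystander, origin under its centre
- bowl: yellow plastic bowl, 150 mm diameter, 70 mm high; bystander, origin under its centre
- ladle: steel serving spoon 280 mm long lying on the table; bystander

How it is judged:
By the outcome, as a careful person would: the job done as asked, in the order asked, and still so for the second after the job is handed in, while the arm keeps its last pose, push and grip.
It also fails if it takes over 29 s, if anything falls off the work surface, if the arm or the gripper's body presses on something with over 40 N, if the wrist force passes 120 N, or if a joint passes its speed limit or range.

ROBOT

A 6-joint arm with a two-finger parallel gripper is mounted at the origin on the work surface. World frame = base frame: x ahead of the robot, y to its left, z up, the work surface at z = 0. Lengths are in m, angles in rad, forces in N, time in s.
With the tool pointing down it reaches from about 0.225 to 0.875 m from the base axis. Payload 3.4 kg.
Tool frame: the origin (TCP) lies at the very end of the fingers, on their centre line; the grasp point (between the pads) lies 19 mm behind it; z points along the fingers, y is the direction in which the jaws open and shut (so a half turn about z gives the same grasp; the last joint's range is limited). The gripper opens to 85 mm and grips with 20 to 120 N. Pads are 22 mm wide; open, the fingers measure 114 mm over their backs; the gripper's body (76 mm by 85 mm) begins 54 mm behind the grasp point. The pads swing forward as they close: fully open they stand 13 mm farther back than shut.
Start: joints at [-1.415, 0.276, 1.505, -0, 1.361, -0.121], TCP at [0.157, -0.553, 0.231] pointing down, gripper open.
Joint ranges: [-2.89, 2.89], [-0.75, 2.08], [0.22, 2.7], [-1.18, 4.32], [0.11, 2.71], [-2.7, 2.7]. Speed limits (rad/s): [2.57, 2.57, 3.14, 3.14, 3.14, 3.14].

INTERFACE

Orientations are given as a unit quaternion [w, x, y, z].
In Python, from rig import manip gives the robot as it stands. The module is installed in compiled form; this text tells all that it offers.
- The arm moves only by the tool carry_out, never from a script. Its argument "moves" is one flat list of numbers, 5 for each row, row after row: the opening in per cent of the stroke, from 0 (shut) to 100 (fully open), then the shift along the world's x, y, z in cm, then the turn about the world's z in rad. A call has exactly 10 rows; each row shifts and turns the commanded pose from where the row before left it; what a row does not reach is not made up. A row lasts 1/10 s, in which the tool goes at most 50 mm and 8.59 degrees, less where a joint would pass 70% of its speed; a pose out of reach is approached as far as the arm can. A call is refused whole if a number of a shift passes 5 or a number of a turn 0.15, either way. A call with a gripper value outside its range is refused whole. The fingers move at their own pace and stop on an object; "squeeze" is the grip in N (left out, the last holds). Time passes only in rows, so rows that do not move let the fingers close, or fill a call up. It gives the time, the measured TCP pose, the force and the opening at its end, in the units of the state.
- manip.get_state(): the state, without advancing time (a new reading comes with each control period).
- manip.get_image(name): name is "scene" or "top" or "wrist"; returns the picture (480x640x3 uint8, red, green, blue); there is no depth.
- manip.camera_info(name): a dict with "fov_y" (degrees; the focal length in pixels is half the picture's height over the tangent of half this angle, whatever the lens; pixels are square), "cx", "cy" (the principal point, pixels), "rvec" (rotation vector, rad) and "tvec" (3), from world to camera coordinates, as OpenCV has them; the wrist camera has in their place "hand_eye" (4x4, takes a point from camera to tool coordinates, whose origin is the TCP and whose axes are the flange's). Camera axes: x right, y down, z forward; pixel columns grow to the right and rows downward; lengths in m; the calibration is good to about 2 mm. The wrist camera is an equidistant fisheye: a pixel r from the principal point sees the ray r / f radians off the axis. A picture is of the moment at which its call begins: read the wrist's pose just before it. camera_info takes no time and is no camera call.
- manip.sign_off(): hands the job in, once; it reports no verdict.
The state is a dict: "clock": time; "qpos": joint angles; "qd": joint speeds; "effort": joint torques, N m; "position": TCP position; "ee_rot": TCP orientation; "contact_force": force on the tool from outside, world axes, zero at the start; "moment": the same for the moment, N m; "width": finger opening in m.
Only numpy, scipy, OpenCV 4.12 (cv2) and the standard library are available. Lean on these libraries where they do the work, as an engineer would, in place of code of your own. Each camera call takes 0.05 s, during which the arm holds its last target. There are 200 camera calls.

## Working session

There is one attempt and no reset: what is moved stays moved. The work goes in short steps, Python scripts to look and compute and a tool call to move; the robot and the scene stay as the last step left them, time stands still between calls to the robot, and variables do not carry over. Pictures are saved under pics/ and viewed, about 8 in all and at most 12, crops included, and the job is handed in when it is done.

Besides the shell and the picture viewer there is one more tool, called after "Emit:" as a command line: name --argument value ..., lists and objects as JSON in quotes. carry_out: Moves the arm, as the interface text tells. Its arguments: {"type":"object","properties":{"moves":{"type":"array","items":{"type":"number"}},"squeeze":{"type":"number"}},"required":["moves"]}

```bash
mkdir -p pics; python3 - <<'E'
from rig import manip
import cv2,numpy as np
print(manip.get_state())
for n in("scene","top"):
    print(n,manip.camera_info(n)); cv2.imwrite(f"pics/{n}0.png",manip.get_image(n)[:,:,::-1])
print(manip.camera_info("wrist"))
E
```

```text
{'clock': 0.0, 'qpos': array([-1.41502101e+00,  2.76573499e-01,  1.50612336e+00, -1.17020984e-05,
        1.36070964e+00, -1.21006722e-01]), 'qd': array([ 0.00132705, -0.00157187,  0.0005387 ,  0.00093586,  0.00061772,
       -0.00098255]), 'effort': array([-2.67562355e-04, -4.16776049e+01, -2.45807594e+01, -8.27057174e-04,
        1.07915921e-02, -2.15332648e-05]), 'position': array([ 0.15702967, -0.55259186,  0.23045587]), 'ee_rot': array([-9.06686824e-04,  9.90438660e-01,  1.37950852e-01, -2.14858569e-05]), 'contact_force': array([0.3392833 , 0.17231333, 0.24840639]), 'moment': array([-0.01962955,  0.02575375, -0.00325584]), 'width': 0.08568046860531506}
scene {'fov_y': 52.02095021643365, 'cx': 320.187061391671, 'cy': 238.8970864488108, 'rvec': array([ 1.16408277,  2.13392194, -1.13142403]), 'tvec': array([ 0.28201417, -0.16853386,  1.41912944])}
top {'fov_y': 57.37446226650419, 'cx': 311.57342820881047, 'cy': 243.23469693949343, 'rvec': array([ 2.14192035, -2.15424472,  0.09333618]), 'tvec': array([0.01927508, 0.51154778, 0.92758089])}
{'fov_y': 65.70646984690485, 'cx': 319.8926968976114, 'cy': 235.6360152764116, 'hand_eye': array([[-1.34639887e-03, -9.60982348e-01, -2.76606424e-01,
         7.00141733e-02],
       [ 9.99997650e-01, -1.76386123e-03,  1.26043279e-03,
        -2.97023096e-04],
       [-1.69914901e-03, -2.76604077e-01,  9.60982465e-01,
        -1.42811992e-01],
       [ 0.00000000e+00,  0.00000000e+00,  0.00000000e+00,
         1.00000000e+00]])}
```

View pics/scene0.png

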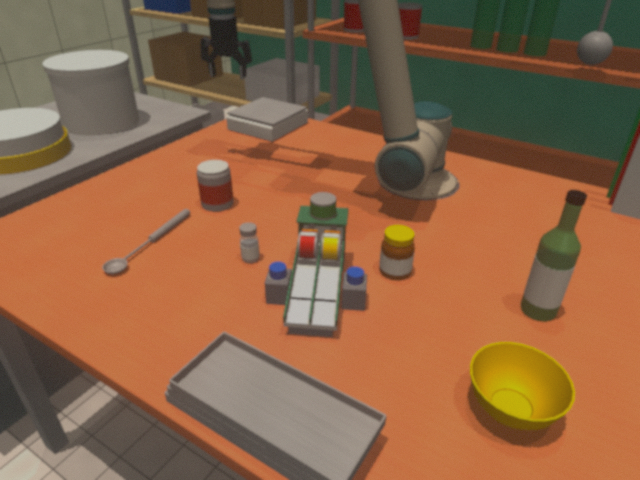

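View pics/top0.png

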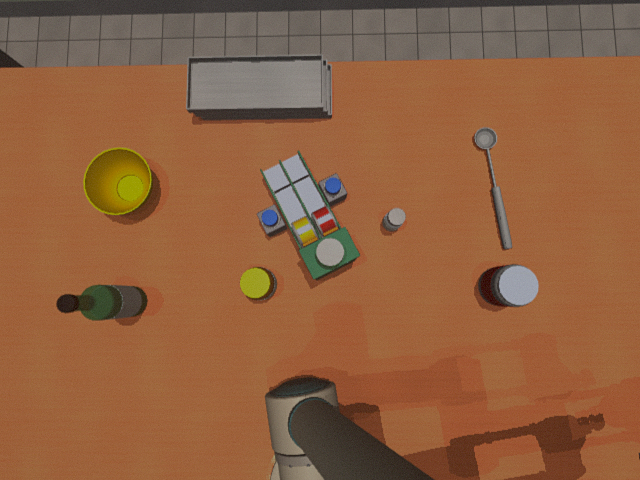

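The top view shows the red tin in the right lane, at (325,220). The right button is at (333,186) and the left at (270,218). The lanes run towards the top of the picture, tilted slightly left. I'll locate the buttons.

```bash
cat > h.py <<'E'
import cv2,numpy as np
from rig import manip
from scipy.spatial.transform import Rotation as Ro
def blobs(im,lo,hi,amin=30):
    m=cv2.inRange(cv2.cvtColor(im,cv2.COLOR_BGR2HSV),lo,hi)
    n,l,s,c=cv2.connectedComponentsWithStats(m)
    return [(c[i],s[i,4]) for i in range(1,n) if s[i,4]>=amin]
def ray(name,uv):
    k=manip.camera_info(name); f=240/np.tan(np.radians(k["fov_y"])/2)
    R=Ro.from_rotvec(k["rvec"]).as_matrix()
    d=R.T@np.array([(uv[0]-k["cx"])/f,(uv[1]-k["cy"])/f,1]); return -R.T@k["tvec"],d/np.linalg.norm(d)
def onz(o,d,z): return o+d*(z-o[2])/d[2]
def meet(a,b):
    A=sum(np.eye(3)-np.outer(d,d) for o,d in(a,b)); B=sum((np.eye(3)-np.outer(d,d))@o for o,d in(a,b))
    return np.linalg.solve(A,B)
E
python3 - <<'E'
from h import *
P={}
for n in("top","scene"):
    im=cv2.imread(f"pics/{n}0.png")
    for nm,lo,hi in(("blue",(105,120,80),(130,255,255)),("red",(0,200,120),(4,255,255)),("yel",(22,180,120),(32,255,255))):
        for c,a in blobs(im,lo,hi,20):
            if 200<c[0]<420 and 150<c[1]<320:
                o,d=ray(n,c); print(n,nm,c.round(1),a,onz(o,d,.077 if nm=="blue" else .1).round(4))
E
```

```text
top blue [332.8 185. ] 187 [ 0.6292 -0.0301  0.077 ]
top blue [269.2 217.1] 185 [0.562  0.1036 0.077 ]
top red [321.8 212.6] 42 [ 0.5661 -0.0068  0.1   ]
top red [327.1 224.4] 60 [ 0.5417 -0.0174  0.1   ]
top yel [300.4 222.8] 81 [0.5456 0.0369 0.1   ]
top yel [307.  235.5] 103 [0.5193 0.0235 0.1   ]
top yel [254.4 282.5] 717 [0.425  0.1295 0.1   ]
scene blue [277.4 267.2] 101 [ 0.6321 -0.0289  0.077 ]
scene blue [354.7 272.2] 115 [0.5648 0.1036 0.077 ]
scene red [306.5 242.5] 58 [ 0.5596 -0.0101  0.1   ]
scene yel [399.  233.6] 435 [0.4299 0.1303 0.1   ]
scene yel [330.  244.7] 171 [0.5407 0.0332 0.1   ]
```

Emit:
carry_out --moves '[44, 2.5, 3.0, 0, 0.019, 44, 2.5, 3.0, 0, 0.019, 44, 2.5, 3.0, 0, 0.019, 44, 2.5, 3.0, 0, 0.019, 44, 2.5, 3.0, 0, 0.019, 44, 2.5, 3.0, 0, 0.019, 44, 2.5, 3.0, 0, 0.019, 44, 2.5, 3.0, 0, 0.019, 44, 2.5, 3.0, 0, 0.019, 44, 2.5, 3.0, 0, 0.018]' --squeeze 30

```text
clock: 1.1
position: [0.4077, -0.2516, 0.2311]
ee_rot: [-0.0, 0.973, 0.231, -0.0]
contact_force: [0.8, -0.7, 1.1]
width: 0.0373
```

Emit:
carry_out --moves '[44, 2.5, 3.0, 0, 0, 44, 2.5, 3.0, 0, 0, 44, 2.5, 3.0, -1, 0, 44, 2.5, 3.0, -1, 0, 44, 2.5, 3.0, -1, 0, 44, 2.5, 3.0, -1, 0, 44, 2.5, 3.0, -1, 0, 44, 2.5, 3.0, -1, 0, 44, 1.2, 0.6, -1, 0, 44, 0, 0, 0, 0]'

```text
clock: 2.1
position: [0.6192, -0.0061, 0.159]
ee_rot: [-0.0, 0.973, 0.232, -0.002]
contact_force: [-0.8, -0.5, -0.2]
width: 0.0376
```

```bash
python3 - <<'E'
from h import *
s=manip.get_state(); print(s)
cv2.imwrite("pics/w1.png",manip.get_image("wrist")[:,:,::-1])
for n in("top","scene"): cv2.imwrite(f"pics/{n}1.png",manip.get_image(n)[:,:,::-1])
E
```

```text
{'clock': 2.1, 'qpos': array([-1.21921488e-01,  3.89250418e-01,  1.51769950e+00, -4.03631388e-04,
        1.23811224e+00,  9.80843055e-01]), 'qd': array([-0.03809253, -0.04174834,  0.01751834, -0.02339833,  0.03888583,
       -0.00814722]), 'effort': array([  1.20710827, -46.58748507, -24.06221867,   0.21310728,
        -0.28032451,   0.06498372]), 'position': array([ 0.61916705, -0.00608713,  0.15897393]), 'ee_rot': array([-4.25820105e-04,  9.72726169e-01,  2.31949894e-01, -1.69244585e-03]), 'contact_force': array([-0.81522375, -0.50228327, -0.16689666]), 'moment': array([ 0.03925521,  0.02867686, -0.05038562]), 'width': 0.03762545578762632}
```

View pics/w1.png

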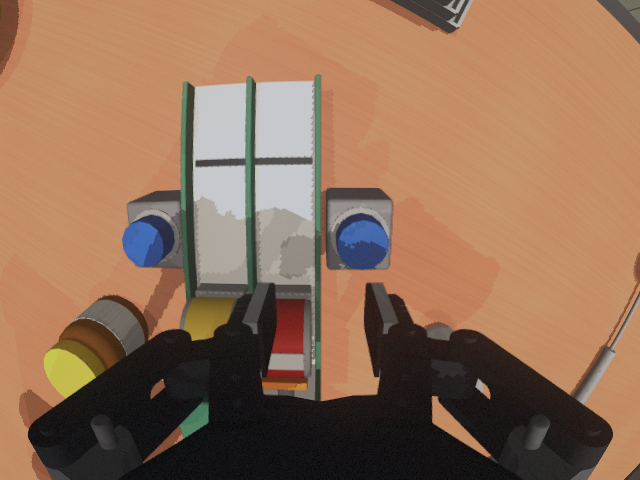

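The wrist view shows the red tin in the right lane, near (288,335). The right button is at (362,240) and the left at (148,242). The finger tips are at about (268,290) and (378,290). I'll check the button positions by casting wrist rays.

```bash
cat >> h.py <<'E'
def wray(uv,pos,q):
    k=manip.camera_info("wrist"); f=240/np.tan(np.radians(k["fov_y"])/2)
    v=np.array([uv[0]-k["cx"],uv[1]-k["cy"]]); r=np.linalg.norm(v); t=r/f
    c=np.r_[np.sin(t)*v/r,np.cos(t)]; H=k["hand_eye"]; R=Ro.from_quat(np.r_[q[1:],q[0]]).as_matrix()
    return pos+R@H[:3,3],R@H[:3,:3]@c
E
python3 - <<'E'
from h import *
s=manip.get_state(); p,q=s["position"],s["ee_rot"]; R=Ro.from_quat(np.r_[q[1:],q[0]]).as_matrix()
im=cv2.imread("pics/w1.png"); B=[]
m=cv2.inRange(cv2.cvtColor(im,cv2.COLOR_BGR2HSV),(105,120,60),(130,255,255))
for c,a in blobs(im,(105,120,60),(130,255,255),300):
    w=onz(*wray(c,p,q),.075); B.append(w); print(c,a,w,"tool",R.T@(w-p))
L,Rt=sorted(B,key=lambda w:-w[1])
d=L-Rt; print(np.linalg.norm(d[:2]),np.degrees(np.arctan2(-d[0],d[1])),"tool yaw",np.degrees(np.arctan2(R[1,0],R[0,0])))
for uv in((254,161),(313,159),(318,160)): print("stripe",R.T@(onz(*wray(uv,p,q),.044)-p))
for n in("top","scene"):
    im=cv2.imread(f"pics/{n}1.png")
    for c,a in blobs(im,(105,120,80),(130,255,255),20):
        if 200<c[0]<420: print(n,c,a,onz(*ray(n,c),.077))
E
```

```text
[142.95589249 243.56650586] 1451 [0.56126746 0.10165391 0.075     ] tool [-0.00152119 -0.12376379  0.08636804]
[362.42027509 243.89302089] 1963 [ 0.62905643 -0.03363997  0.075     ] tool [-0.00160584  0.02756291  0.08638666]
0.15132672932248184 26.613148774517697 tool yaw 26.64520089762762
stripe [ 0.0499038  -0.04633165  0.11730577]
stripe [ 0.05070335 -0.0047229   0.11730974]
stripe [ 0.04998852 -0.00123952  0.11731116]
top [332.56       184.84666667] 150 [ 0.62954222 -0.02969852  0.077     ]
top [269.29787234 213.88297872] 94 [0.56879688 0.10342866 0.077     ]
scene [276.89655172 268.5       ] 58 [ 0.63605252 -0.02720456  0.077     ]
scene [355.09174312 272.41284404] 109 [0.56495828 0.10444394 0.077     ]
```

Emit:
carry_out --moves '[44, 0, 0, -1, 0, 44, 0, 0, -1, 0, 44, 0, 0, -1, 0, 44, 0, 0, -1, 0, 44, 0, 0, -1, 0, 44, 0, 0, -1, 0, 44, 0, 0, -1, 0, 44, 0, 0, -0.5, 0, 44, 0, 0, 0, 0, 44, 0, 0, 0, 0]'

```text
clock: 3.25
position: [0.6194, -0.0071, 0.0864]
ee_rot: [0.0, 0.973, 0.231, 0.0]
contact_force: [0.0, -0.2, -0.6]
width: 0.0378
```

```bash
python3 - <<'E'
from h import *
s=manip.get_state(); print(s["position"],s["contact_force"],s["width"])
cv2.imwrite("pics/w2.png",manip.get_image("wrist")[:,:,::-1])
E
```

```text
[ 0.61937927 -0.00714613  0.0864068 ] [ 0.02049659 -0.15168357 -0.63608683] 0.03776853414660124
```

View pics/w2.png

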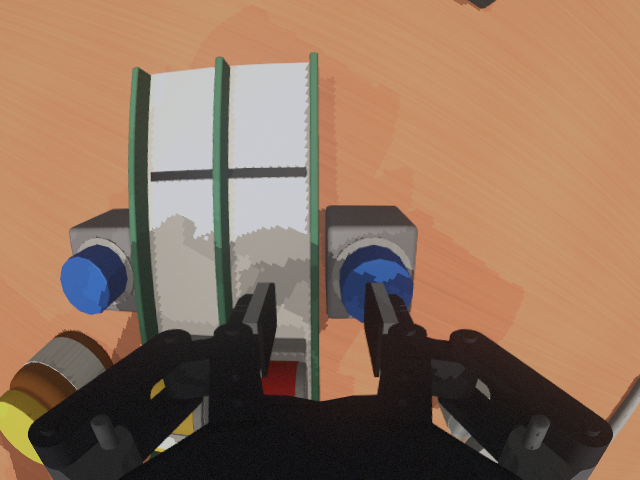

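Emit:
carry_out --moves '[44, 0, 0, -0.5, 0, 44, 0, 0, -0.4, 0, 44, 0, 0, -0.3, 0, 44, 0, 0, -0.3, 0, 44, 0, 0, -0.3, 0, 44, 0, 0, -0.2, 0, 44, 0, 0, -0.2, 0, 44, 0, 0, 0, 0, 44, 0, 0, 0, 0, 44, 0, 0, 0, 0]'

```text
clock: 4.3
position: [0.6191, -0.0071, 0.0644]
ee_rot: [0.0, 0.973, 0.231, -0.0]
contact_force: [-0.9, 0.4, 2.5]
width: 0.0374
```

Emit:
carry_out --moves '[44, 0, 0, -0.2, 0, 44, 0, 0, -0.2, 0, 44, 0, 0, -0.2, 0, 44, 0, 0, -0.1, 0, 44, 0, 0, 0, 0, 44, 0, 0, 0, 0, 44, 0, 0, 0, 0, 44, 0, 0, 0, 0, 44, 0, 0, 0, 0, 44, 0, 0, 0, 0]'

```text
clock: 5.3
position: [0.6195, -0.0072, 0.0603]
ee_rot: [0.001, 0.973, 0.231, 0.001]
contact_force: [-6.4, -0.2, 18.9]
width: 0.0376
```

```bash
python3 - <<'E'
from h import *
s=manip.get_state(); print(s["position"],s["contact_force"],s["moment"],s["width"])
cv2.imwrite("pics/w3.png",manip.get_image("wrist")[:,:,::-1])
im=manip.get_image("scene")[:,:,::-1]
cv2.imwrite("pics/s3.png",cv2.resize(im[180:340,220:420],(800,640),interpolation=cv2.INTER_CUBIC)[20:620])
s=manip.get_state(); print(s["position"],s["contact_force"],s["moment"],s["width"])
E
```

```text
[ 0.61949091 -0.00720304  0.06034083] [-6.44398257 -0.22893302 18.93523491] [-0.17047485  0.76197219 -0.21424154] 0.03764562296177769
[ 0.61947553 -0.00720487  0.06033117] [-6.31730645  0.50221768 18.59001527] [-0.21639952  0.81406543 -0.19926306] 0.0374056328818715
```

View pics/w3.png

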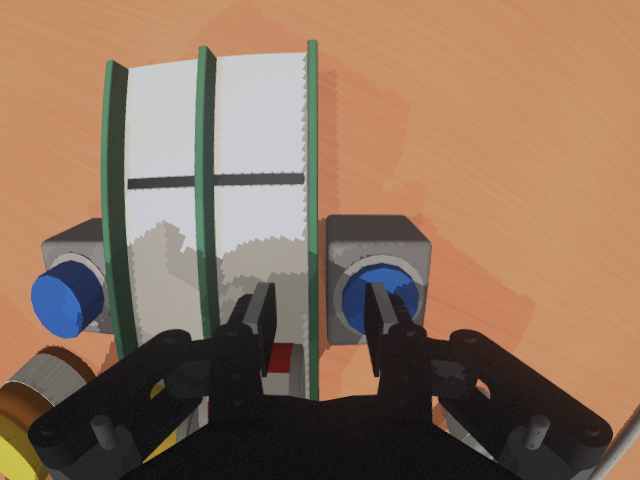

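View pics/s3.png

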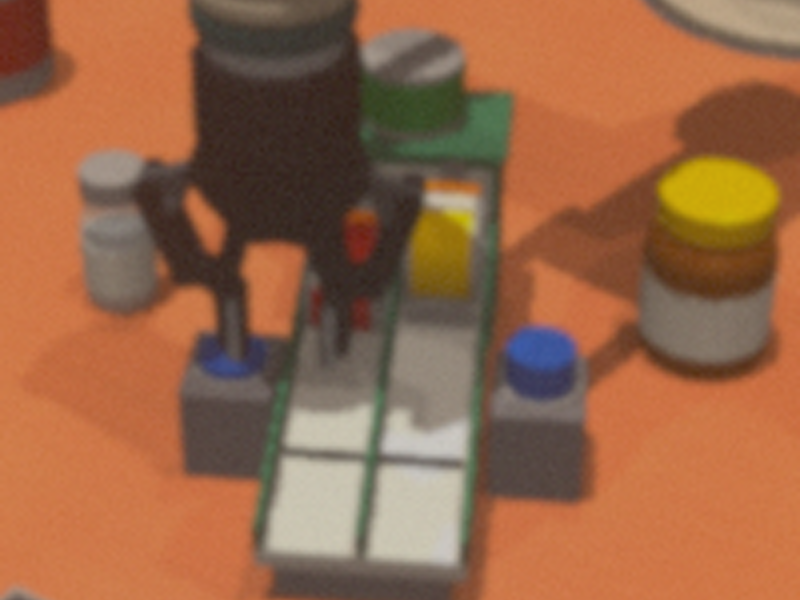

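Emit:
carry_out --moves '[44, 0, 0, -0.1, 0, 44, 0, 0, 0, 0, 44, 0, 0, 0, 0, 44, 0, 0, 0, 0, 44, 0, 0, 0, 0, 44, 0, 0, 0, 0, 44, 0, 0, 0, 0, 44, 0, 0, 0, 0, 44, 0, 0, 0, 0, 44, 0, 0, 0, 0]'

```text
clock: 6.4
position: [0.6196, -0.0072, 0.0602]
ee_rot: [0.001, 0.973, 0.231, 0.001]
contact_force: [-6.8, 0.4, 24.0]
width: 0.0376
```

```bash
python3 - <<'E'
from h import *
s=manip.get_state(); p,q=s["position"],s["ee_rot"]; print(p,s["contact_force"],s["moment"])
R=Ro.from_quat(np.r_[q[1:],q[0]]).as_matrix()
im=manip.get_image("wrist")[:,:,::-1]; cv2.imwrite("pics/w4.png",im)
cv2.imwrite("pics/w4c.png",cv2.resize(im[190:400,180:450],None,fx=2.9,fy=2.8,interpolation=cv2.INTER_CUBIC))
E
```

```text
[ 0.6195555  -0.00722962  0.06021133] [-6.76738512  0.44462387 23.96088625] [-0.2424821   1.03701864 -0.20972282]
```

View pics/w4c.png

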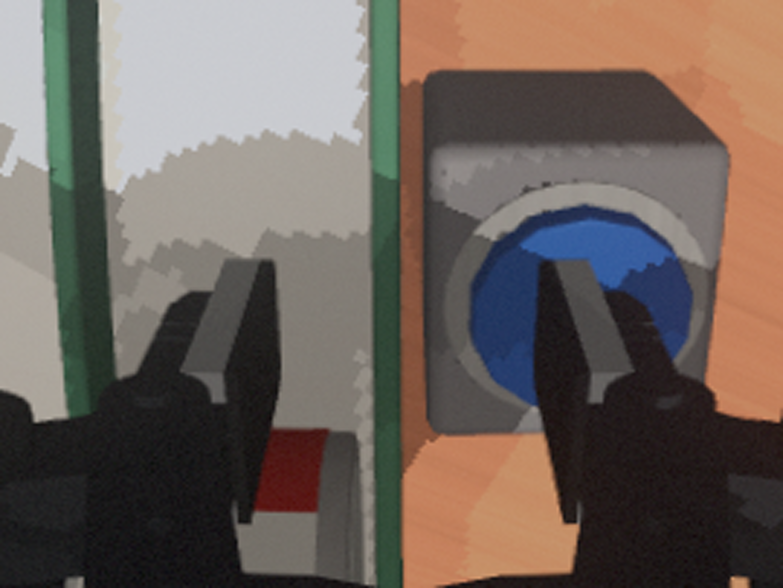

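```bash
python3 - <<'E'
from h import *
from scipy.optimize import brentq
s=manip.get_state(); q=s["ee_rot"]; R=Ro.from_quat(np.r_[q[1:],q[0]]).as_matrix()
for f,p in(("w2",np.array([.6194,-.00715,.0864])),("w3",s["position"]),("w4",s["position"])):
    im=cv2.imread(f"pics/{f}.png"); h=cv2.cvtColor(im,cv2.COLOR_BGR2HSV)
    m=cv2.inRange(h,(0,180,60),(6,255,255))|cv2.inRange(h,(174,180,60),(180,255,255)); m[:300]=0
    col=[np.flatnonzero(m[:,u]) for u in range(278,288)]; v=np.median([c[0] for c in col if len(c)])
    o,d=wray((283,v-.5),p,q); o=R.T@(o-p); d=R.T@d           # tool frame: z down
    o2=np.array([67+o[0]*1e3,p[2]*1e3-o[2]*1e3]); d2=np.array([d[0],-d[2]]); d2/=np.linalg.norm(d2)
    g=lambda x:(lambda c:abs(d2[0]*(c-o2)[1]-d2[1]*(c-o2)[0])-26.5)(np.array([x,88-(x-4)*np.tan(np.radians(9))]))
    xs=np.arange(-30,90,.5); G=[g(x) for x in xs]; print(f,v,[round(xs[i],1) for i in range(len(xs)-1) if G[i]*G[i+1]<0])
E
```

```text
w2 362.0 [np.float64(3.5), np.float64(62.0)]
w3 344.0 [np.float64(29.0), np.float64(86.0)]
w4 344.5 [np.float64(28.5), np.float64(86.0)]
```

```bash
python3 -c "
from rig import manip
print(manip.sign_off())"
```

```text
the job is handed in; nothing more can be done
None
```

The red tin is out of the right lane and trapped against one finger, and the other finger holds the blue button fully down. I handed the job in at about 6.5 s.

- **Order:** I set the fingers 52 mm apart across the right button and its lane. The lane finger was in the lane before the button was pressed.
- **Button:** Commanding another 1 mm down moved the tool only 0.1 mm while the force rose from 19 to 24 N, so it is on its hard stop. The wrist picture shows it almost level with its ring.
- **Tin:** In the wrist pictures its centre went from dispenser x ≈ 3.5 mm (seated) to about 29 mm. That is where it should touch the finger, and well short of the stripe at 117 mm. It had not moved between the last two pictures, about 1 s apart.
- **Left alone:** I did not touch the yellow tin, its button or the other things. In the last scene picture the ones in view were where they started.
- **Doubtful:** There is a sideways force of about 6–7 N while pressing, which I put down to friction on the button. The force partway down was 2.5 N, where the button's spring should give about 4.5 N. The stop test argues against the button being short of fully down.

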